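Nip the pine offcut in the thumbwheel gauge

ROBOT

A 6-joint arm with a two-finger parallel gripper is mounted at the origin on a cart in front of the work surface, level with it; the furniture and walls round the work are solid. World frame = base frame: x ahead of the robot, y to its left, z up, the work surface at z = 0. Lengths are in m, angles in rad, forces in N, time in s.
With the tool pointing down it reaches from about 0.35 to 0.775 m from the base axis. Payload 5.5 kg.
Tool frame: the origin (TCP) lies at the very end of the fingers, on their centre line; the grasp point (between the pads) lies env.pinch_z behind it (env.pinch_z is the distance from the TCP to the grasp point, in m); z points along the fingers, y is the line along which they close (so a half turn about z gives the same grasp; the last joint's range is limited). The gripper opens to 85 mm and grips with 20 to 120 N. Pads are 22 mm wide; open, the fingers measure 114 mm over their backs; the gripper's body (76 mm by 85 mm) begins 54 mm behind the grasp point. The pads swing forward as they close: fully open they stand 13 mm farther back than shut.
Start: joints at [-1.374, 0.313, 0.046, 1.304, 0, 1.431], TCP at [0.19, -0.543, 0.231] pointing down, gripper open.
Joint ranges: [-2.76, 2.76], [-0.86, 1.69], [-1.03, 1.26], [-2.2, 2.34], [-1.47, 1.5], [-3.14, 3.14]. Speed limits (rad/s): [2.57, 2.57, 3.14, 3.14, 3.14, 3.14].

INTERFACE

Orientations are given as a unit quaternion [w, x, y, z].
In Python, from workcell import env, eyes gives the robot as it stands.
- The arm moves only by the shell command python3 -m jog 'ROWS' [FORCE]. ROWS is JSON, one flat list of numbers, 7 for each row, row after row: the shift along the world's x, y, z as a fraction of full scale, then the turn, a rotation vector about the world's x, y, z as a fraction of full scale, then the opening, from -1 (shut) to 1 (fully open), so that 0 is half open. A call has 1 to 12 rows; each row is the pose to reach, as a shift and turn from the pose commanded when the call began, turning the shorter way round; what a row does not reach only later rows make up. Full scale, the value 1, is 20 cm for a shift and pi rad for a turn. A row lasts 1/12 s, in which the tool goes at most 41.7 mm and 7.16 degrees, less where a joint would pass 70% of its speed; a pose out of reach is approached as far as the arm can. A call with a number of a shift or a turn outside -1 to 1 is refused whole. A call with a gripper value outside its range is refused whole. The fingers move at their own pace and stop on an object; FORCE is the grip in N (left out, the last holds). Time passes only in rows, so rows that repeat a pose let the fingers close. It gives the time, the measured TCP pose, the force, the opening and the grip force at its end, in the units of the state.
- env.get_state(): the state, without advancing time (a new reading comes with each control period).
- eyes.read_camera(name): name is "scene" or "top" or "wrist"; returns (picture, depth): 384x512x3 uint8, red, green, blue; 384x512 float32, m along the optical axis (not along the pixel's ray), 0 where there is no reading.
- eyes.calibration(name): a dict with "fx", "fy", "cx", "cy" (pixels), "k1" (the pictures are not rectified: a ray, as slopes to the right and down, at radius r is drawn at 1 + k1 r^2 times it, then the intrinsics apply), "R" (3x3) and "t" (3): a world point X has camera coordinates R X + t; the wrist camera has in their place "tool_from_camera" (4x4, takes a point from camera to tool coordinates, whose origin is the TCP and whose axes are the flange's). Camera axes: x right, y down, z forward; pixel columns grow to the right and rows downward; lengths in m; the calibration is good to about 2 mm. A picture is of the moment at which its call begins: read the wrist's pose just before it. calibration takes no time and is no camera call.
- env.hand_in(): hands the job in; it is judged then, once.
The state is a dict: "clock": time; "joint_pos": joint angles; "qvel": joint speeds; "tau": joint torques, N m; "tcp_pos": TCP position; "orientation": TCP orientation; "wrist_force": force on the tool from outside, world axes, zero at the start; "ft_torque": the same for the moment, N m; "finger_gap": finger opening in m; "grip_force": force on a finger pad.
Only numpy, scipy, OpenCV 4.12 (cv2) and the standard library are available. Lean on these libraries where they do the work, as an engineer would, in place of code of your own. Each camera call takes 0.05 s, during which the arm holds its last target. There are 200 camera calls.

TASK

Lay the pine offcut flat on the blue gauge's bed, lengthwise between the steel jaw and the rubber pad, and let go of it. Then close the jaw by rolling the recessed thumbwheel with a fingertip on its exposed rim, lightly, stroke by stroke, until the offcut is held snug and square between jaw and pad and the wheel will go no further under a light fingertip. Do not push the jaw itself, do not press or squeeze hard, and leave the other things on the bench alone.

Things in the scene. Friction and masses are not known exactly. Their poses are not given: they have to be found in the camera images.
- gauge: Blue bench length gauge, screwed down, 256 mm long (y), 70 wide (x), on a packing board 0 to 7 mm thick; origin in the middle of the gauge's underside, 0 to 7 mm above the bench. Bed top at z 10 mm. At +y the anvil (y 102 to 124, top z 50 mm) with the sprung pad; at -y the wheel housing (y -125 to -75, 58 mm wide, top z 50 mm). The jaw slides between. Space for the work: from pad face y +80 mm to jaw face y -26 mm plus the jaw's travel.
- jaw: Steel sliding jaw, 44 mm wide (x), 18 mm thick (y), 34 mm high; origin at the middle of its clamping face, 30 mm above the gauge's origin, axes as the gauge's. Fully open its face is at gauge y -26 mm; it starts up to 6 mm nearer the pad. Geared to the thumbwheel: 8 mm towards +y per radian. Its rod runs back into the housing.
- pad: Black rubber-faced pad, 44 mm wide, 34 mm high, spring-loaded on the anvil; origin at the middle of its face, 30 mm above the gauge's origin (gauge y +80 mm when free). It gives up to 5 mm towards +y, 3 N per mm.
- wheel_top (a point): Topmost point of the thumbwheel's rim at rest: gauge x 0, y -100 mm, z 55 mm, 5 mm above the housing top; axes as the gauge's.
- thumbwheel: Knurled brass thumbwheel, radius 18 mm, 12 mm wide; origin at its centre, gauge z 37 mm, axis along gauge x, turns with the wheel. Rolling the top of its rim to the gauge's +y (towards the pad) closes the jaw. Mounted rigidly; drag 0.035 N m (2 N at the rim), more if spun fast; stays where left. 5 to 10 N of fingertip pressure rolls it and suffices to nip the work; then the finger slips on the rim.
- offcut_pine: Pine offcut, a wooden block 45 x 90 x 45 mm (x, y, z), 90 g, lying on the bench; origin at the centre of its underside. It goes in with its 90 mm length along the gauge's y, either way round.
- tape_measure: Yellow pocket tape measure, 64x95x33 mm, bystander; origin under its middle.
- black_tape: Roll of black tape, 62 mm across, 19 mm high, bystander; origin under its middle.
- screwdriver_yellow: Screwdriver with yellow handle, 254 mm long, bystander; origin under its middle.
Things that resemble listed ones, but are neither listed nor needed, are in the scene too. What is shaped like the offcut_pine but red is not meant.

How it is judged:
On the way, in this order (a step that is already met when the one before it is completed fails the run):
1. the offcut lies released on the gauge's bed, lengthwise between jaw and pad, not yet nipped (x of offcut_pine in the frame of gauge between -0.012 and 0.012 m and y of offcut_pine in the frame of gauge between -0.005 and 0.045 m and z of offcut_pine in the frame of gauge between 0.006 and 0.014 m and angle between offcut_pine's own z axis and vertical below 0.15 rad and angle between the y axis of offcut_pine and the y axis of gauge, either way round below 0.12 rad and contact force between the fingers and offcut_pine below 0.1 N and contact force between jaw and offcut_pine below 1 N), for 0.2 s.
2. the thumbwheel is rolled until the offcut is nipped between jaw and pad (x of offcut_pine in the frame of gauge between -0.012 and 0.012 m and y of offcut_pine in the frame of gauge between -0.005 and 0.045 m and z of offcut_pine in the frame of gauge between 0.006 and 0.014 m and angle between offcut_pine's own z axis and vertical below 0.15 rad and angle between the y axis of offcut_pine and the y axis of gauge, either way round below 0.12 rad and contact force between jaw and offcut_pine between 1.5 and 15 N and contact force between pad and offcut_pine above 1.5 N and contact force between the fingers and offcut_pine below 0.1 N), for 0.1 s.
At the end, for the whole second after the job is handed in: The offcut lies flat on the gauge's bed (within 12 mm of its centre line, square within 0.12 rad), released and still, held between jaw and pad with 1.5 to 15 N (all of step 2 and linear speed of offcut_pine below 0.01 m/s); the robot touches nothing.
It fails at once if the thumbwheel is pressed with more than 25 N (contact force between thumbwheel and anything else above 25 N).
It fails at once if the offcut is squeezed by the jaw with more than 20 N (contact force between jaw and offcut_pine above 20 N).
It fails at once if the robot pushes the jaw or the pad itself (more than 3 N) (contact force between any of jaw, pad and the fingers above 3 N or contact force between any of jaw, pad and the arm above 3 N).
It fails at once if a bystander (tape measure, black tape, yellow screwdriver) is moved more than 20 mm (distance of any of tape_measure, black_tape, screwdriver_yellow from where it was at the start of the episode above 0.02 m).
It also fails if it takes over 72 s, if anything falls off the work surface, if the arm or the gripper's body presses on something with over 40 N, if the wrist force passes 120 N, or if a joint passes its speed limit or range.

## Working session

There is one attempt and no reset: what is moved stays moved. The work goes in short steps, Python scripts to look and compute and a shell command to move; the robot and the scene stay as the last step left them, time stands still between calls to the robot, and variables do not carry over. Pictures are saved under pics/ and viewed, at most 10 in all, crops included, and the job is handed in when it is done.

```bash
mkdir -p pics; ls; cat > h.py <<'E'
import numpy as np,cv2
from workcell import env,eyes
from scipy.spatial.transform import Rotation as Ro
def snap(n):
    s=env.get_state(); im,d=eyes.read_camera(n); c=eyes.calibration(n)
    if n=="wrist":
        q=s["orientation"]; R=Ro.from_quat([q[1],q[2],q[3],q[0]]).as_matrix()
        T=np.eye(4);T[:3,:3]=R;T[:3,3]=s["tcp_pos"];M=T@np.array(c["tool_from_camera"])
    else:
        M=np.eye(4);R=np.array(c["R"]);M[:3,:3]=R.T;M[:3,3]=-R.T@np.array(c["t"])
    return im,d,c,M
def rays(c,uv):
    uv=np.asarray(uv,float).reshape(-1,1,2)
    K=np.array([[c["fx"],0,c["cx"]],[0,c["fy"],c["cy"]],[0,0,1]])
    return cv2.undistortPoints(uv,K,np.array([c["k1"],0,0,0.]))[:,0]
def onplane(c,M,uv,z):
    r=rays(c,uv); D=np.c_[r,np.ones(len(r))]@M[:3,:3].T; o=M[:3,3]
    return o+D*((z-o[2])/D[:,2])[:,None]
def bydepth(c,M,uv,d):
    uv=np.asarray(uv).reshape(-1,2); z=d[uv[:,1].astype(int),uv[:,0].astype(int)]
    r=rays(c,uv); P=np.c_[r,np.ones(len(r))]*z[:,None]
    return P@M[:3,:3].T+M[:3,3]
def save(n,im): cv2.imwrite("pics/"+n,cv2.cvtColor(im,cv2.COLOR_RGB2BGR))
E
python3 - <<'E'
from h import *
for n in("top","scene"):
    im,d,c,M=snap(n); save(n+"0.png",im); np.savez(n+".npz",im=im,d=d,M=M); print(n,M[:3,3],c["fx"],c["k1"])
print(env.get_state(),env.pinch_z)
E
```

```text
pics
top [ 0.43859517 -0.23310114  1.05700076] 422.0755742608594 -0.06905755881267048
scene [-0.2373468 -1.0214174  0.6407438] 420.1319057531998 -0.08672714203383178
{'clock': 0.1, 'joint_pos': array([-1.37356618e+00,  3.13955557e-01,  4.51089704e-02,  1.30361689e+00,
       -2.90807962e-05,  1.43121022e+00]), 'qvel': array([ 0.00057839, -0.00062273,  0.00264575,  0.00043888, -0.00252751,
       -0.00064454]), 'tau': array([ 4.13108995e-03, -4.81724846e+01,  2.99242991e+01,  1.27301647e-02,
       -1.38892965e-04,  1.16434555e-05]), 'tcp_pos': array([ 0.18992821, -0.54224391,  0.23048754]), 'orientation': array([-8.32807400e-04,  9.85852490e-01,  1.67613163e-01, -3.85562738e-05]), 'wrist_force': array([ 0.1620758 , -0.81267485, -0.3875353 ]), 'ft_torque': array([ 0.00010649,  0.01137763, -0.02383657]), 'grip_force': 0.0, 'finger_gap': 0.08506388195901524} 0.0187
```

View pics/top0.png

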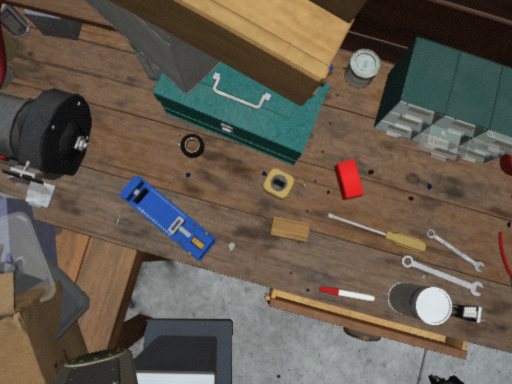

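View pics/scene0.png

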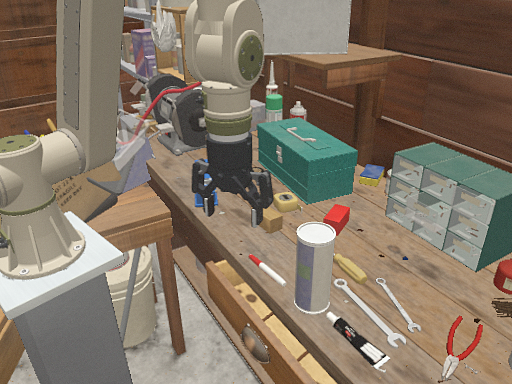

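The top view shows the gauge around (168,217), the pine offcut at (290,229), the red decoy at (349,179), the tape measure at (279,183), the black tape at (192,146) and the screwdriver at (380,232). The scene view is partly blocked by the gripper.

```bash
python3 - <<'E'
from h import *
z=np.load("top.npz"); im,d,M=z["im"],z["d"],z["M"]; c=eyes.calibration("top")
for nm,uv in dict(bench=(230,230),off=(290,228),tape=(279,176),blk=(192,138),sd=(405,240),sd2=(332,215),g1=(130,190),g2=(204,247),red=(349,179)).items():
    print(nm,bydepth(c,M,[uv],d)[0].round(3))
hsv=cv2.cvtColor(im,cv2.COLOR_RGB2HSV)
m=cv2.inRange(hsv,(100,120,60),(130,255,255)); m[:160]=0;m[270:]=0;m[:,:110]=0;m[:,230:]=0
pts=np.argwhere(m)[:,::-1]; r=cv2.minAreaRect(pts.astype(np.float32)); print(r)
box=cv2.boxPoints(r); print(onplane(c,M,box,0.045).round(3))
save("crop0.png",np.hstack([cv2.resize(im[165:265,110:230],None,fx=4,fy=4,interpolation=cv2.INTER_CUBIC),cv2.resize(im[205:255,260:320],None,fx=4,fy=4)[:, :].repeat(2,0)]))
E
```

```text
bench [ 0.498 -0.193  0.001]
off [ 0.502 -0.338  0.046]
tape [ 0.631 -0.313  0.031]
blk [ 0.728 -0.093  0.019]
sd [ 0.476 -0.626  0.026]
sd2 [ 0.538 -0.447  0.012]
g1 [0.588 0.048 0.052]
g2 [ 0.455 -0.134  0.054]
red [ 0.624 -0.484  0.044]
((177.8934326171875, 204.327880859375), (104.73416137695312, 61.07358932495117), 39.80557632446289)
[[ 0.578  0.079  0.045]
 [ 0.696 -0.011  0.045]
 [ 0.533 -0.212  0.045]
 [ 0.421 -0.121  0.045]]
```

View pics/crop0.png

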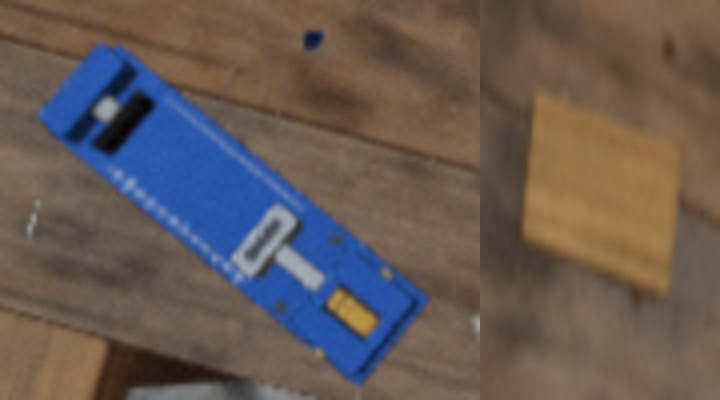

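The crop shows the pad end of the gauge at upper left, with the jaw at mid-gauge and the brass wheel at lower right. The offcut's long axis runs roughly along world y. I'll measure its yaw and move over it.

```bash
cat >> h.py <<'E'
def pine(im,d,c,M,zt=0.045):
    hsv=cv2.cvtColor(im,cv2.COLOR_RGB2HSV)
    P=np.dstack([np.zeros(d.shape)]*3)
    vv,uu=np.mgrid[:384,:512]; P=bydepth(c,M,np.c_[uu.ravel(),vv.ravel()],d).reshape(384,512,3)
    return hsv,P
def angle(v): return np.degrees(np.arctan2(v[1],v[0]))
def rect(pts):
    r=cv2.minAreaRect(np.float32(pts[:,:2])*1000); b=cv2.boxPoints(r)
    e=[b[1]-b[0],b[2]-b[1]]; e=max(e,key=np.linalg.norm)
    return np.array(r[0])/1000, sorted(r[1]), angle(e)
E
python3 - <<'E'
from h import *
z=np.load("top.npz"); im,d,M=z["im"],z["d"],z["M"]; c=eyes.calibration("top")
hsv,P=pine(im,d,c,M)
m=(abs(P[...,2]-.045)<.008)&(abs(P[...,0]-.502)<.06)&(abs(P[...,1]+.338)<.07)
uv=np.argwhere(m)[:,::-1]; print(len(uv),rect(onplane(c,M,uv,.045)))
print(np.round(eyes.calibration("wrist")["tool_from_camera"],3))
E
python3 -m jog '[0.5,0.3,0.05,0,0,0,1, 1,0.6,0.1,0,0,0.0,1, 1,0.8,0.1,0,0,0,1, 1,1,0.1,0,0,0,1, 1,1,0.1,0,0,0,1, 1,1,0.1,0,0,0,1, 1,1,0.1,0,0,0,1]'
```

```text
698 (array([ 0.49972162, -0.33817191]), [45.29601287841797, 90.39096069335938], np.float32(78.85877))
[[-0.001 -0.961 -0.275  0.07 ]
 [ 1.    -0.001  0.001 -0.   ]
 [-0.001 -0.275  0.961 -0.143]
 [ 0.     0.     0.     1.   ]]
clock: 0.68
tcp_pos: [0.3909, -0.3404, 0.2511]
orientation: [-0.0, 0.986, 0.168, -0.0]
wrist_force: [0.4, 0.2, -0.2]
finger_gap: 0.0856
grip_force: 0.0
```

```bash
python3 -m jog '[0.544,0.012,0,0,0,0.332,1, 0.544,0.012,0,0,0,0.332,1, 0.544,0.012,0,0,0,0.332,1, 0.544,0.012,0,0,0,0.332,1, 0.544,0.012,0,0,0,0.332,1, 0.544,0.012,0,0,0,0.332,1, 0.544,0.012,0,0,0,0.332,1, 0.544,0.012,0,0,0,0.332,1, 0.544,0.012,0,0,0,0.332,1, 0.544,0.012,0,0,0,0.332,1,0.544,0.012,0,0,0,0.332,1]' && python3 - <<'E'
from h import *
im,d,c,M=snap("wrist"); save("w1.png",im)
hsv,P=pine(im,d,c,M)
m=(abs(P[...,2]-.045)<.008)&(abs(P[...,0]-.50)<.07)&(abs(P[...,1]+.338)<.08)
uv=np.argwhere(m)[:,::-1]; print(len(uv),rect(onplane(c,M,uv,.045)))
s=env.get_state();print(s["joint_pos"].round(2))
E
```

```text
clock: 1.6
tcp_pos: [0.4987, -0.3402, 0.2509]
orientation: [-0.0, 0.772, 0.636, -0.0]
wrist_force: [-1.2, 0.5, 1.1]
finger_gap: 0.0859
grip_force: 0.0
2563 (array([ 0.5001897 , -0.33727328]), [44.50943374633789, 87.95765686035156], np.float32(78.3286))
[-0.73  0.37  0.17  1.37  0.    1.03]
```

View pics/w1.png

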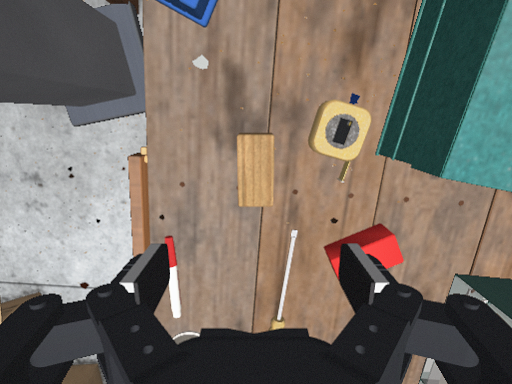

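The offcut is at (255,170), centred between the fingers, and the tape measure is clear of the fingers. I'll descend and grip lightly.

```bash
python3 -m jog '[0.005,0.012,-0.2,0,0,0,1, 0.005,0.012,-0.4,0,0,0,1, 0.005,0.012,-0.6,0,0,0,1, 0.005,0.012,-0.8,0,0,0,1, 0.005,0.012,-0.8,0,0,0,1,0.005,0.012,-0.8,0,0,0,1]' && python3 -m jog '[0,0,-0.2,0,0,0,1, 0,0,-0.3,0,0,0,1, 0,0,-0.39,0,0,0,1, 0,0,-0.39,0,0,0,1, 0,0,-0.39,0,0,0,-1, 0,0,-0.39,0,0,0,-1, 0,0,-0.39,0,0,0,-1, 0,0,-0.39,0,0,0,-1, 0,0,-0.39,0,0,0,-1, 0,0,-0.39,0,0,0,-1, 0,0,-0.39,0,0,0,-1, 0,0,-0.39,0,0,0,-1]' 25
```

```text
clock: 2.15
tcp_pos: [0.4981, -0.3364, 0.0895]
orientation: [-0.003, 0.772, 0.636, -0.0]
wrist_force: [1.2, -0.5, 0.2]
finger_gap: 0.0851
grip_force: 0.0
clock: 3.15
tcp_pos: [0.5014, -0.3394, 0.016]
orientation: [0.002, 0.771, 0.636, 0.0]
wrist_force: [0.6, -0.5, 7.8]
finger_gap: 0.0446
grip_force: 26.9
```

```bash
python3 -m jog '[0,0,0.1,0,0,0,-1, 0,0,0.3,0,0,0,-1, 0,0,0.5,0,0,0,-1, 0,0,0.7,0,0,0,-1, 0,0.15,0.9,0,0,0,-1, 0,0.3,1,0,0,0,-1, 0,0.5,1,0,0,0,-1, 0,0.7,1,0,0,0,-1, 0,0.8,1,0,0,0,-1, 0,0.8,1,0,0,0,-1]' && python3 -m jog '[0.05,0.2,0.2,0,0,-0.139,-1, 0.1,0.4,0.2,0,0,-0.139,-1, 0.1,0.6,0.2,0,0,-0.139,-1, 0.1,0.65,0.2,0,0,-0.139,-1, 0.1,0.65,0.2,0,0,-0.139,-1, 0.1,0.65,0.2,0,0,-0.139,-1, 0.1,0.65,0.2,0,0,-0.139,-1]' && python3 - <<'E'
from h import *
im,d,c,M=snap("wrist"); save("w2.png",im); np.savez("w2.npz",im=im,d=d,M=M)
E
```

```text
clock: 3.98
tcp_pos: [0.4992, -0.1737, 0.2147]
orientation: [-0.0, 0.77, 0.638, 0.001]
wrist_force: [-0.7, 0.3, -1.8]
finger_gap: 0.0451
grip_force: 26.2
clock: 4.57
tcp_pos: [0.52, -0.0486, 0.2536]
orientation: [0.0, 0.891, 0.455, 0.0]
wrist_force: [0.7, -0.2, -0.8]
finger_gap: 0.0448
grip_force: 26.3
```

View pics/w2.png

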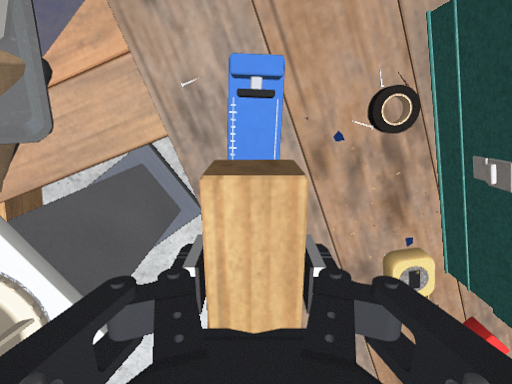

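The block hides the lower half of the gauge, but the anvil (230–285, 55–77), the pad (256,93) and the bed edges are clear. I'll get the gauge frame from those, cross-checked against the top view.

```bash
python3 - <<'E'
from h import *
c=eyes.calibration("wrist"); z=np.load("w2.npz"); im,d,M=z["im"],z["d"],z["M"]
hsv,P=pine(im,d,c,M)
blue=cv2.inRange(hsv,(100,120,60),(130,255,255))>0
blue[165:]=0; blue[:,:220]=0; blue[:,295:]=0
H=P[...,2]; a=blue&(H>.04); b=blue&(H<.03)
print("z anvil",np.median(H[a]),"bed",np.median(H[b]), "bench",np.median(H[100:150,300:330]))
zt=np.median(H[a]); zb=np.median(H[b])
print("anvil",rect(onplane(c,M,np.argwhere(a)[:,::-1],zt)))
# bed edges: left/right blue per row
L=[];R=[]
for v in range(105,155):
    u=np.where(b[v])[0]
    if len(u)>30: L.append((u[0]-.5,v));R.append((u[-1]+.5,v))
L=onplane(c,M,L,zb)[:,:2];R=onplane(c,M,R,zb)[:,:2]
for e in(L,R):
    f=cv2.fitLine(np.float32(e),cv2.DIST_HUBER,0,.001,.001).ravel(); print(angle(f[:2]),f[2:])
print("width",np.linalg.norm(L.mean(0)-R.mean(0)))
dk=(hsv[...,2]<60); dk[:80]=0;dk[105:]=0;dk[:,:235]=0;dk[:,278:]=0
print("pad top z",np.median(H[dk&(H>.03)]),rect(onplane(c,M,np.argwhere(dk&(H>.03))[:,::-1],np.median(H[dk&(H>.03)]))))
# top view
z=np.load("top.npz"); im,d,M=z["im"],z["d"],z["M"]; c=eyes.calibration("top")
hsv,P=pine(im,d,c,M);H=P[...,2]
reg=np.zeros(H.shape,bool);reg[165:270,110:225]=1
blue=reg&(cv2.inRange(hsv,(100,120,60),(130,255,255))>0)
uv=np.argwhere(blue&(H>.04))[:,::-1]; X=onplane(c,M,uv,zt); print("top high",rect(X))
br=reg&(cv2.inRange(hsv,(12,130,120),(28,255,255))>0)&(H>.04); print("brass",br.sum(),rect(onplane(c,M,np.argwhere(br)[:,::-1],zt+.005)),H[br].max())
E
```

```text
z anvil 0.053477618344964284 bed 0.013701320470208889 bench 0.00034573139142149434
anvil (array([0.56495795, 0.01244258]), [60.34071350097656, 115.86946868896484], np.float32(52.214706))
52.61555 [0.52400863 0.0152256 ]
52.02032 [ 0.577996   -0.02744088]
width 0.06859406700277532
pad top z 0.05037866228293805 (array([0.57683728, 0.02582975]), [8.040183067321777, 41.058345794677734], np.float32(-38.61866))
top high (array([ 0.52461267, -0.04129694]), [58.88103485107422, 248.1155548095703], np.float32(52.15381))
brass 57 (array([ 0.46489249, -0.11925697]), [10.895305633544922, 27.670656204223633], np.float32(52.526554)) 0.061024649034094214
```

Gauge centre ≈ (0.525,−0.041), yaw 52.2°, bed at z ≈ 0.0137, and the estimates agree. I'll align over the bed at gauge y = +30 mm and go down partway.

```bash
python3 -m jog '[0.12,0.155,0,0,0,-0.01,-1, 0.12,0.155,-0.15,0,0,-0.01,-1, 0.12,0.155,-0.35,0,0,-0.01,-1, 0.12,0.155,-0.55,0,0,-0.01,-1, 0.12,0.155,-0.7,0,0,-0.01,-1, 0.12,0.155,-0.8,0,0,-0.01,-1, 0.12,0.155,-0.8,0,0,-0.01,-1, 0.12,0.155,-0.8,0,0,-0.01,-1]' && python3 - <<'E'
from h import *
u=np.array([.613,.790]);n=np.array([.79,-.613]);C=np.array([.5253,-.0407])
s=env.get_state();p=s["tcp_pos"][:2]-C;print(p@u,p@n,s["tcp_pos"])
im,d,c,M=snap("wrist"); save("w3.png",im)
im,d,c,M=snap("scene"); save("s3.png",cv2.resize(im[120:270,120:320],None,fx=3.5,fy=3.5))
E
```

```text
clock: 5.28
tcp_pos: [0.5429, -0.0181, 0.0925]
orientation: [-0.001, 0.898, 0.439, -0.001]
wrist_force: [0.8, 1.2, -0.7]
finger_gap: 0.0449
grip_force: 26.3
0.028643263200884346 7.639476529672485e-05 [ 0.54292098 -0.01811569  0.09245026]
```

View pics/w3.png

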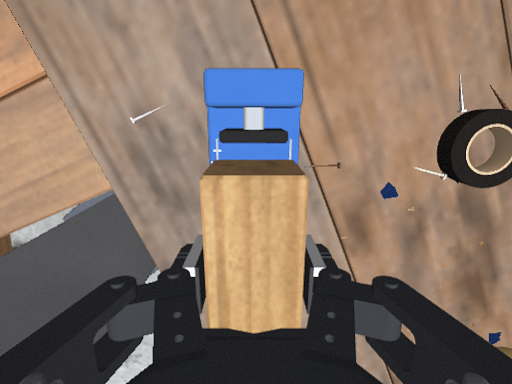

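The pad (253,135) and the block (254) are lined up, so I'll lower it onto the bed.

```bash
python3 -m jog '[0,0,-0.1,0,0,0,-1, 0,0,-0.2,0,0,0,-1, 0,0,-0.27,0,0,0,-1, 0,0,-0.3,0,0,0,-1, 0,0,-0.315,0,0,0,-1, 0,0,-0.325,0,0,0,-1, 0,0,-0.325,0,0,0,-1, 0,0,-0.325,0,0,0,-1]'
```

```text
clock: 6.05
tcp_pos: [0.5449, -0.0172, 0.0296]
orientation: [0.001, 0.898, 0.44, 0.001]
wrist_force: [0.3, -0.6, -2.1]
finger_gap: 0.0447
grip_force: 26.4
```

```bash
python3 -m jog '[0,0,-0.005,0,0,0,-1, 0,0,-0.01,0,0,0,-1,0,0,-0.01,0,0,0,-1]'; python3 -m jog '[0,0,-0.005,0,0,0,-1, 0,0,-0.005,0,0,0,-1]'
```

```text
clock: 6.3
tcp_pos: [0.5449, -0.017, 0.0293]
orientation: [0.001, 0.898, 0.44, 0.001]
wrist_force: [-4.8, 1.1, 15.7]
finger_gap: 0.0452
grip_force: 28.4
clock: 6.47
tcp_pos: [0.5449, -0.0171, 0.0294]
orientation: [0.001, 0.898, 0.44, 0.001]
wrist_force: [-7.1, -0.5, 24.1]
finger_gap: 0.045
grip_force: 29.4
```

Contact with the bed. I'll ease off, open and lift away.

```bash
python3 -m jog '[0,0,0.01,0,0,0,-1, 0,0,0.01,0,0,0,-0.2, 0,0,0.01,0,0,0,0.2, 0,0,0.01,0,0,0,0.6, 0,0,0.01,0,0,0,1, 0,0,0.01,0,0,0,1, 0,0,0.01,0,0,0,1, 0,0,0.01,0,0,0,1]' && python3 -m jog '[0,0,0.1,0,0,0,1, 0,0,0.25,0,0,0,1, 0,0,0.45,0,0,0,1, 0,0,0.65,0,0,0,1, -0.1,-0.1,0.85,0,0,0,1, -0.25,-0.3,0.95,0,0,0,1, -0.35,-0.45,1,0,0,0,1, -0.35,-0.45,1,0,0,0,1, -0.35,-0.45,1,0,0,0,1]' && python3 - <<'E'
from h import *
im,d,c,M=snap("wrist"); save("w4.png",im); np.savez("w4.npz",im=im,d=d,M=M)
E
```

```text
clock: 7.13
tcp_pos: [0.5437, -0.0169, 0.027]
orientation: [-0.0, 0.898, 0.44, -0.0]
wrist_force: [-0.5, -0.0, 0.4]
finger_gap: 0.0854
grip_force: 0.0
clock: 7.88
tcp_pos: [0.4731, -0.1093, 0.2292]
orientation: [0.001, 0.899, 0.439, 0.001]
wrist_force: [0.3, -0.0, 0.1]
finger_gap: 0.0856
grip_force: 0.0
```

View pics/w4.png

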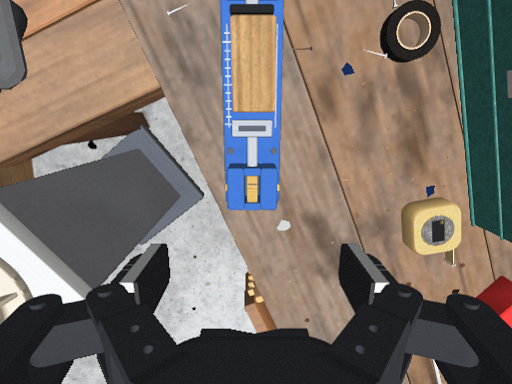

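The offcut lies on the bed with its lower end at row 110, the jaw is at (252,129) and the wheel is at (252,189). Next I'll measure these in the gauge frame.

```bash
cat >> h.py <<'E'
U=np.array([.613,.790]);N=np.array([.79,-.613]);C=np.array([.5253,-.0407])
def g(X): X=np.atleast_2d(X)[:,:2]-C; return np.c_[X@N,X@U]*1000
E
python3 - <<'E'
from h import *
c=eyes.calibration("wrist"); z=np.load("w4.npz"); im,d,M=z["im"],z["d"],z["M"]
hsv,P=pine(im,d,c,M);H=P[...,2]
def ext(m,zz,n):
    m=cv2.morphologyEx(m.astype(np.uint8),cv2.MORPH_OPEN,np.ones((3,3)))
    G=g(onplane(c,M,np.argwhere(m)[:,::-1],zz)); print(n,len(G),"x",G[:,0].min().round(1),G[:,0].max().round(1),"y",G[:,1].min().round(1),G[:,1].max().round(1))
def box(v0,v1,u0,u1):
    b=np.zeros(H.shape,bool);b[v0:v1,u0:u1]=1;return b
w=box(165,210,235,270)&(cv2.inRange(hsv,(10,90,80),(32,255,255))>0); print("wheel zmax",np.percentile(H[w],[50,90])); ext(w,.057,"wheel")
bl=box(2,125,222,285)&(cv2.inRange(hsv,(8,60,80),(32,255,255))>0)&(H>.05); print(np.median(H[bl])); ext(bl,.0587,"block")
G=bl
j=box(113,142,225,280)&(hsv[...,1]<90)&(H>.035); print(np.median(H[j])); ext(j,.0507,"jaw")
hs=box(150,215,222,285)&(cv2.inRange(hsv,(100,120,60),(130,255,255))>0)&(H>.045); print(np.median(H[hs])); ext(hs,np.median(H[hs]),"housing")
uv=np.argwhere(bl)[:,::-1]; print(rect(onplane(c,M,uv,.0587)))
E
```

```text
wheel zmax [0.05643932 0.05866053]
wheel 266 x -6.8 4.7 y -111.5 -82.2
0.058681192356569434
block 4230 x -20.9 23.0 y -12.5 76.2
0.05068241607802762
jaw 724 x -22.6 20.2 y -44.1 -21.6
0.05326786816688894
housing 1684 x -30.3 26.9 y -122.5 -72.5
(array([ 0.54554889, -0.01609754]), [44.11116409301758, 88.65013122558594], np.float32(52.048016))
```

```bash
python3 -m jog '[-0.0725,-0.0845,0,0,0,0,-1, -0.0725,-0.0845,-0.1,0,0,0,-1, -0.0725,-0.0845,-0.2,0,0,0,-1, -0.0725,-0.0845,-0.3,0,0,0,-1, -0.0725,-0.0845,-0.4,0,0,0,-1, -0.0725,-0.0845,-0.5,0,0,0,-1, -0.0725,-0.0845,-0.6,0,0,0,-1, -0.0725,-0.0845,-0.7,0,0,0,-1, -0.0725,-0.0845,-0.76,0,0,0,-1, -0.0725,-0.0845,-0.78,0,0,0,-1, -0.0725,-0.0845,-0.79,0,0,0,-1, -0.0725,-0.0845,-0.79,0,0,0,-1]' 20; python3 - <<'E'
from h import *
s=env.get_state();print(g(s["tcp_pos"]),s["tcp_pos"],s["wrist_force"])
im,d,c,M=snap("scene"); save("s5.png",cv2.resize(im[110:290,130:330],None,fx=3,fy=3))
E
```

```text
clock: 8.93
tcp_pos: [0.4594, -0.1232, 0.0689]
orientation: [-0.0, 0.898, 0.441, -0.0]
wrist_force: [0.1, -0.4, -0.2]
finger_gap: -0.0003
grip_force: 0.0
[[  -1.46462023 -105.5568481 ]] [ 0.45942797 -0.12320291  0.06891455] [ 0.13427109 -0.40080827 -0.20048566]
```

View pics/s5.png

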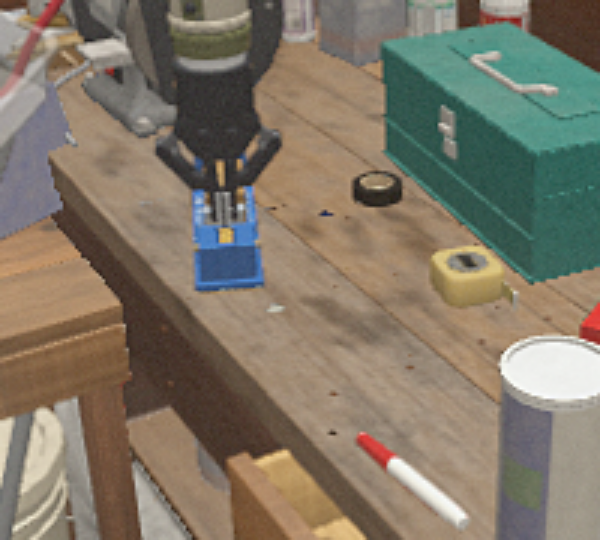

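The shut fingertips sit just above the brass wheel (226,235). I'll feel down to contact.

```bash
python3 -m jog '[0,0,-0.025,0,0,0,-1,0,0,-0.035,0,0,0,-1,0,0,-0.035,0,0,0,-1]'|grep -E "tcp|wrist"; python3 -m jog '[0,0,-0.005,0,0,0,-1,0,0,-0.005,0,0,0,-1]'|grep -E "tcp|wrist"; python3 -m jog '[0,0,-0.005,0,0,0,-1,0,0,-0.005,0,0,0,-1]'|grep -E "tcp|wrist"
```

```text
tcp_pos: [0.4594, -0.1238, 0.0623]
wrist_force: [0.6, 1.1, 0.4]
tcp_pos: [0.4593, -0.1239, 0.0614]
wrist_force: [-1.2, -0.1, -0.6]
tcp_pos: [0.4593, -0.1239, 0.0603]
wrist_force: [-0.4, 0.4, 1.0]
```

```bash
for i in 1; do python3 -m jog '[0,0,-0.005,0,0,0,-1,0,0,-0.005,0,0,0,-1]'|grep -E "tcp|wrist"; done; python3 -m jog '[0,0,-0.003,0,0,0,-1,0,0,-0.003,0,0,0,-1]'|grep -E "tcp|wrist"
```

```text
tcp_pos: [0.4593, -0.1239, 0.0592]
wrist_force: [0.2, -0.5, 0.4]
tcp_pos: [0.4593, -0.1238, 0.0586]
wrist_force: [-0.1, -0.2, -1.0]
```

```bash
python3 -m jog '[0,0,-0.003,0,0,0,-1,0,0,-0.003,0,0,0,-1]'|grep -E "tcp|wrist"; python3 -m jog '[0,0,-0.003,0,0,0,-1,0,0,-0.003,0,0,0,-1]'|grep -E "tcp|wrist"
```

```text
tcp_pos: [0.4594, -0.1239, 0.0584]
wrist_force: [-0.8, 0.7, 3.4]
tcp_pos: [0.4594, -0.1239, 0.0582]
wrist_force: [-2.0, 1.2, 7.6]
```

```bash
python3 -m jog '[0,0,-0.003,0,0,0,-1,0,0,-0.003,0,0,0,-1]'|grep -E "tcp|wrist"
```

```text
tcp_pos: [0.4595, -0.1239, 0.0581]
wrist_force: [-3.4, 0.9, 11.0]
```

Contact found at about 7 N/0.6 mm. I'll back off slightly and stroke towards the pad, first half.

```bash
python3 -m jog '[0,0,0.001,0,0,0,-1, 0.006,0.008,0.001,0,0,0,-1, 0.012,0.016,0.001,0,0,0,-1, 0.018,0.024,0.001,0,0,0,-1, 0.024,0.032,0.001,0,0,0,-1]'|grep -E "tcp|wrist"; python3 -m jog '[0.006,0.008,0,0,0,0,-1, 0.012,0.016,0,0,0,0,-1, 0.018,0.024,0,0,0,0,-1, 0.024,0.032,0,0,0,0,-1, 0.03,0.04,0,0,0,0,-1]'|grep -E "tcp|wrist"
```

```text
tcp_pos: [0.4641, -0.1179, 0.0582]
wrist_force: [-5.2, -0.9, 10.7]
tcp_pos: [0.4703, -0.1099, 0.058]
wrist_force: [-1.0, 0.1, 5.5]
```

```bash
cat > meas.py <<'E'
from h import *
s=env.get_state(); im,d,c,M=snap("wrist"); save("w_last.png",im)
hsv,P=pine(im,d,c,M); vv,uu=np.mgrid[:384,:512]
G=g(P.reshape(-1,3)).reshape(384,512,2);H=P[...,2]
G5=g(onplane(c,M,np.c_[uu.ravel(),vv.ravel()],.0587)).reshape(384,512,2)
G4=g(onplane(c,M,np.c_[uu.ravel(),vv.ravel()],.0507)).reshape(384,512,2)
bl=(abs(G[...,0])<30)&(abs(H-.0587)<.004)&(cv2.inRange(hsv,(8,60,60),(32,255,255))>0)&(G[...,1]>-25)
ja=(abs(G[...,0])<16)&(abs(H-.0507)<.004)&(hsv[...,1]<100)&(G[...,1]>-40)&(G[...,1]<5)
x=abs(G5[...,0])<12
for n,m,q in(("block y end",bl&x,G5),("jaw",ja,G4)):
    y=q[...,1][m]
    print(n,m.sum(),np.percentile(y,[0.5,2,98,99.5]).round(1) if m.sum() else "")
y=G5[bl]; print("block rect",cv2.minAreaRect(np.float32(y)) if len(y) else "")
print("tcp g",g(s["tcp_pos"]).round(1),s["clock"])
E
python3 -m jog '[0,0,0.02,0,0,0,-1,0,0,0.02,0,0,0,-1]'|grep -E "tcp|wrist"; python3 meas.py
```

```text
tcp_pos: [0.4705, -0.1095, 0.0616]
wrist_force: [0.6, 0.5, -0.7]
block y end 5419 [-13.  -12.1  30.   30.8]
jaw 2149 [-30.9 -30.9 -13.7 -13.7]
block rect ((0.8628253936767578, 8.868106842041016), (44.038673400878906, 43.85091018676758), 0.05580487474799156)
tcp g [[ -1.1 -88. ]] 11.4
```

View pics/w_last.png

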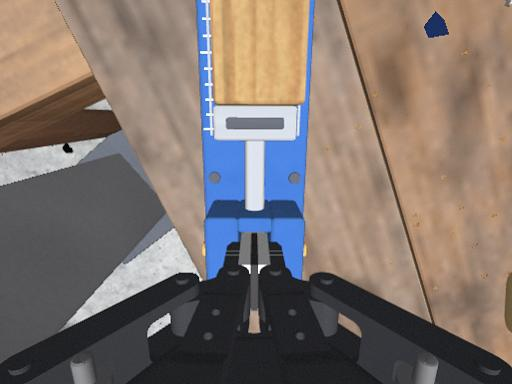

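The jaw advanced about 8 mm and is now nearly at the block, with its face at row ~104. I'll return and make a second stroke.

```bash
python3 -m jog '[0,0,0.01,0,0,0,-1, -0.03,-0.04,0.01,0,0,0,-1, -0.054,-0.072,0.01,0,0,0,-1, -0.054,-0.072,-0.005,0,0,0,-1, -0.054,-0.072,-0.016,0,0,0,-1, -0.054,-0.072,-0.02,0,0,0,-1, -0.054,-0.072,-0.02,0,0,0,-1]'|grep -E "tcp|wrist"; python3 -m jog '[0.006,0.008,0,0,0,0,-1, 0.012,0.016,0,0,0,0,-1, 0.018,0.024,0,0,0,0,-1, 0.024,0.032,0,0,0,0,-1]'|grep -E "tcp|wrist"; python3 -m jog '[0.006,0.008,0,0,0,0,-1, 0.012,0.016,0,0,0,0,-1, 0.012,0.016,0,0,0,0,-1]'|grep -E "tcp|wrist"
```

```text
tcp_pos: [0.459, -0.1245, 0.058]
wrist_force: [-4.3, -0.3, 11.4]
tcp_pos: [0.4641, -0.118, 0.0582]
wrist_force: [-4.8, -0.8, 12.0]
tcp_pos: [0.4666, -0.1147, 0.0581]
wrist_force: [-3.6, -0.6, 12.0]
```

```bash
python3 -m jog '[0,0,0.002,0,0,0,-1, 0.006,0.008,0.002,0,0,0,-1, 0.012,0.016,0.002,0,0,0,-1, 0.018,0.024,0.002,0,0,0,-1, 0.018,0.024,0.002,0,0,0,-1]'|grep -E "tcp|wrist"; python3 -m jog '[0,0,0.02,0,0,0,-1,0,0,0.02,0,0,0,-1]'|grep -E "tcp|wrist"; python3 meas.py
```

```text
tcp_pos: [0.4702, -0.1102, 0.058]
wrist_force: [-2.1, -1.7, 5.9]
tcp_pos: [0.4704, -0.1095, 0.0619]
wrist_force: [0.3, -1.2, 0.0]
block y end 4771 [-7.2 -6.7 30.4 30.8]
jaw 2282 [-24.8 -24.8  -7.1  -7.1]
block rect ((0.9895572662353516, 11.598306655883789), (38.450660705566406, 44.03893280029297), 89.96414947509766)
tcp g [[ -1.2 -88. ]] 13.2
```

The jaw now pushes the block, which has moved about 6 mm and is near the pad. Third stroke, lighter.

```bash
python3 -m jog '[0,0,0.01,0,0,0,-1, -0.03,-0.04,0.01,0,0,0,-1, -0.054,-0.072,0.01,0,0,0,-1, -0.054,-0.072,-0.005,0,0,0,-1, -0.054,-0.072,-0.016,0,0,0,-1, -0.054,-0.072,-0.02,0,0,0,-1, -0.054,-0.072,-0.02,0,0,0,-1]'|grep -E "tcp|wrist"; python3 -m jog '[0.006,0.008,0,0,0,0,-1, 0.012,0.016,0,0,0,0,-1, 0.018,0.024,0,0,0,0,-1, 0.018,0.024,0,0,0,0,-1]'|grep -E "tcp|wrist"; python3 -m jog '[0.006,0.008,0,0,0,0,-1, 0.012,0.016,0,0,0,0,-1, 0.012,0.016,0,0,0,0,-1]'|grep -E "tcp|wrist";python3 meas.py
```

```text
tcp_pos: [0.4589, -0.1244, 0.0581]
wrist_force: [-4.1, -1.0, 7.6]
tcp_pos: [0.4622, -0.1202, 0.0582]
wrist_force: [-5.7, -3.4, 10.0]
tcp_pos: [0.4653, -0.1171, 0.0582]
wrist_force: [-3.6, -3.1, 8.1]
block y end 3548 [-5.4 -5.  20.  20.3]
jaw 2582 [-23.1 -22.6  -5.1  -5.1]
block rect ((0.9837245941162109, 7.465374946594238), (25.790485382080078, 44.01363754272461), 89.9989242553711)
tcp g [[ -0.6 -97.1]] 14.4167
```

```bash
python3 -m jog '[0.006,0.008,0,0,0,0,-1, 0.012,0.016,0,0,0,0,-1, 0.018,0.024,0,0,0,0,-1, 0.024,0.032,0,0,0,0,-1, 0.024,0.032,0,0,0,0,-1]'|grep -E "tcp|wrist"; python3 -m jog '[0,0,0.02,0,0,0,-1,0,0,0.02,0,0,0,-1]'|grep -E "tcp|wrist"; python3 meas.py
```

```text
tcp_pos: [0.4706, -0.1102, 0.058]
wrist_force: [-1.3, -2.2, 5.4]
tcp_pos: [0.4702, -0.1093, 0.0618]
wrist_force: [0.4, -0.2, 0.5]
block y end 4812 [-7.6 -6.7 30.5 30.8]
jaw 2268 [-25.2 -24.7  -7.5  -7. ]
block rect ((0.9618320465087891, 11.64402961730957), (44.043739318847656, 38.41646194458008), 0.023701956495642662)
tcp g [[ -1.5 -88. ]] 15.05
```

The jaw rests at the same place after both strokes, so the wheel is slipping. I'll lift clear and check the pad's compression from the earlier viewpoint.

```bash
python3 -m jog '[0,0,0.15,0,0,0,-1, 0,0,0.35,0,0,0,-1, 0,0,0.55,0,0,0,-1, 0.05,0.1,0.75,0,0,0,-1, 0.2,0.25,0.95,0,0,0,-1, 0.25,0.31,0.95,0,0,0,-1, 0.25,0.31,0.95,0,0,0,-1, 0.25,0.31,0.95,0,0,0,-1]'|grep -E "tcp"; python3 - <<'E'
from h import *
c=eyes.calibration("wrist")
im,d,cc,M=snap("wrist"); save("w6.png",im)
z=np.load("w2.npz")
for im,d,M in((z["im"],z["d"],z["M"]),(im,d,M)):
    hsv,P=pine(im,d,c,M);H=P[...,2];G=g(P.reshape(-1,3)).reshape(384,512,2)
    near=(abs(G[...,0])<26)
    dk=near&(hsv[...,2]<60)&(G[...,1]>70)&(G[...,1]<100)&(H>.035)
    an=near&(cv2.inRange(hsv,(100,120,60),(130,255,255))>0)&(H>.045)&(G[...,1]>90)
    bl=near&(abs(H-.0587)<.004)&(cv2.inRange(hsv,(8,60,60),(32,255,255))>0)&(H<.07)
    for n,m,zz in(("pad",dk,.0507),("anvil",an,.0535),("block",bl,.0587)):
        y=g(onplane(c,M,np.argwhere(m)[:,::-1],zz)); print(n,m.sum(),np.percentile(y[:,1],[1,50,99]).round(1) if len(y) else "", cv2.minAreaRect(np.float32(y))[2] if len(y) else "")
E
```

```text
tcp_pos: [0.5211, -0.0465, 0.2519]
pad 270 [80.1 84.2 88. ] 89.19113159179688
anvil 1035 [102.1 113.1 123.8] 89.52352142333984Traceback (most recent call last):
  File "<stdin>", line 12, in <module>
  File "h.py", line 17, in onplane
    r=rays(c,uv); D=np.c_[r,np.ones(len(r))]@M[:3,:3].T; o=M[:3,3]
  File "h.py", line 15, in rays
    return cv2.undistortPoints(uv,K,np.array([c["k1"],0,0,0.]))[:,0]
           ~~~~~~~~~~~~~~~~~~~^^^^^^^^^^^^^^^^^^^^^^^^^^^^^^^^^
cv2.error: OpenCV(4.12.0) /io/opencv/modules/calib3d/src/undistort.dispatch.cpp:347: error: (-215:Assertion failed) CV_IS_MAT(_src) && CV_IS_MAT(_dst) && (_src->rows == 1 || _src->cols == 1) && (_dst->rows == 1 || _dst->cols == 1) && _src->cols + _src->rows - 1 == _dst->rows + _dst->cols - 1 && (CV_MAT_TYPE(_src->type) == CV_32FC2 || CV_MAT_TYPE(_src->type) == CV_64FC2) && (CV_MAT_TYPE(_dst->type) == CV_32FC2 || CV_MAT_TYPE(_dst->type) == CV_64FC2) in function 'cvUndistortPointsInternal'
```

View pics/w6.png

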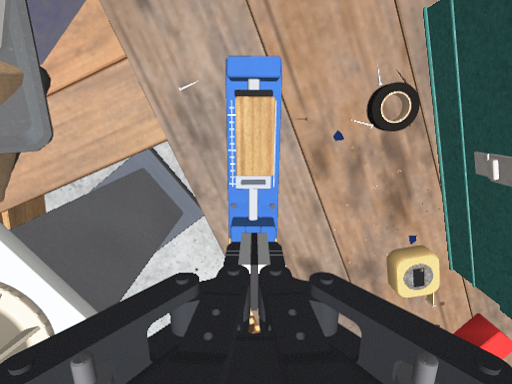

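The block (255,135) touches both the pad (row 93) and the jaw (row 182), and is square. Now the pad's compression in numbers from this picture.

```bash
python3 - <<'E'
from h import *
c=eyes.calibration("wrist")
im,d,cc,M=snap("wrist")
z=np.load("w2.npz")
for im,d,M in((z["im"],z["d"],z["M"]),(im,d,M)):
    hsv,P=pine(im,d,c,M);H=P[...,2];G=g(P.reshape(-1,3)).reshape(384,512,2)
    near=(abs(G[...,0])<26)&(G[...,1]<130)
    dk=near&(hsv[...,2]<60)&(G[...,1]>70)&(G[...,1]<100)&(H>.035)
    an=near&(cv2.inRange(hsv,(100,120,60),(130,255,255))>0)&(H>.045)&(G[...,1]>90)
    bl=near&(abs(H-.0587)<.004)&(cv2.inRange(hsv,(8,60,60),(32,255,255))>0)&(G[...,1]>-20)
    for n,m,zz in(("pad",dk,.0507),("anvil",an,.0535),("block",bl,.0587)):
        if m.sum()<5: continue
        y=g(onplane(c,M,np.argwhere(m)[:,::-1],zz)); print(n,m.sum(),np.percentile(y[:,1],[1,50,99]).round(1),cv2.minAreaRect(np.float32(y))[2],y[:,0].mean().round(1))
E
```

```text
pad 270 [80.1 84.2 88. ] 89.19113159179688 -0.5
anvil 1035 [102.1 113.1 123.8] 89.52352142333984 0.2
pad 185 [85.  87.2 89.3] 1.089203119277954 -0.8
anvil 1047 [102.5 113.6 123.6] 0.08781842887401581 0.0
block 3014 [-6.2 40.3 81.4] 89.94891357421875 1.2
```

The pad is compressed about 1.2 mm (≈ 4 N), which matches the wheel's holding drag. The arm is clear, so I'm handing in.

```bash
python3 -c "
from workcell import env
print(env.hand_in())"
```

```text
the job is handed in; nothing more can be done
None
```

The job is handed in: the pine offcut lies flat and square on the gauge's bed, held between jaw and pad at an estimated 4 N (from about 1.2 mm of pad compression), and the arm is clear; no verdict came back.

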